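# Put the washed depositor nozzles away in reverse order

### The job

Move the four steel depositor nozzles from the drip rack to the storage tray in reverse order: the nozzle at the left end of the drip rack goes into the right-hand end compartment of the tray, the next one into the compartment beside it, and so on until the nozzle from the right end stands in the left-hand end compartment. Set each one down upright on the floor of its own compartment, without ever tipping a nozzle over, and do not disturb the bowl, jar and spatula nearby.

Things in the scene. Friction and masses are not known exactly. Their poses are not given: they have to be found in the camera images.
- nozzle_cone: Loose plain steel nozzle, about 150 g, upright: round foot 36 mm across, 6 mm high; round shank 30 mm across from 6 to 36 mm height (grip here); then its tip: one cone, 30 narrowing to 9 mm, total height 58 mm. Origin: centre of the foot's underside; z up its axis; turned about it at random.
- nozzle_flat: Loose plain steel nozzle, about 150 g, upright: round foot 36 mm across, 6 mm high; round shank 30 mm across from 6 to 36 mm height (grip here); then its tip: one upright blade with a slit mouth, 8 mm (its x) by 30 mm (its y), total height 54 mm. Origin: centre of the foot's underside; z up its axis; turned about it at random.
- nozzle_hex: Loose plain steel nozzle, about 150 g, upright: round foot 36 mm across, 6 mm high; round shank 30 mm across from 6 to 36 mm height (grip here); then its tip: a stubby six-sided nut, 26 mm across flats, with a wide round mouth, total height 46 mm. Origin: centre of the foot's underside; z up its axis; turned about it at random.
- nozzle_twin: Loose plain steel nozzle, about 150 g, upright: round foot 36 mm across, 6 mm high; round shank 30 mm across from 6 to 36 mm height (grip here); then its tip: two thin tubes of 10 mm diameter, 19 mm apart along its y, total height 56 mm. Origin: centre of the foot's underside; z up its axis; turned about it at random.
- pad_cone: Round black rubber pad, 52 mm diameter, 4 mm thick, fixed on the drip rack, flat without rim; the one on which nozzle_cone stands at the start, so it keeps the record of that nozzle's place in the row. Origin: centre of its underside, 20 mm above the table; its top is 24 mm above the table.
- pad_flat: Round black rubber pad, 52 mm diameter, 4 mm thick, fixed on the drip rack, flat without rim; the one on which nozzle_flat stands at the start, so it keeps the record of that nozzle's place in the row. Origin: centre of its underside, 20 mm above the table; its top is 24 mm above the table.
- pad_hex: Round black rubber pad, 52 mm diameter, 4 mm thick, fixed on the drip rack, flat without rim; the one on which nozzle_hex stands at the start, so it keeps the record of that nozzle's place in the row. Origin: centre of its underside, 20 mm above the table; its top is 24 mm above the table.
- pad_twin: Round black rubber pad, 52 mm diameter, 4 mm thick, fixed on the drip rack, flat without rim; the one on which nozzle_twin stands at the start, so it keeps the record of that nozzle's place in the row. Origin: centre of its underside, 20 mm above the table; its top is 24 mm above the table.
- drip_rack: Fixed low metal stand, 78 mm deep (its x), 300 mm long (its y), top 20 mm high, thin edge bars 23.5 mm high. Four pads in a row at y = +105, +35, -35, -105 mm, x = 0. +y is its left end seen from the robot. Origin: centre of its underside, on the table. Nearer to the robot than the tray or beyond it; turned up to 0.18 rad.
- storage_tray: Fixed white plastic tray with grey compartment floors, 78 mm deep (its x), 290 mm long (its y), four open compartments centred at y = +105, +35, -35, -105 mm, x = 0, each 65 by 68 mm inside; floor 14 mm above the table, ribs and rim 5 mm thick, 20 mm high. +y is its left end seen from the robot. Origin: centre of its underside, on the table; turned up to 0.18 rad.
- bowl: Bystander, not to be disturbed: loose steel bowl, 130 mm across, 60 mm high, at the left of the work. Origin: centre of its underside.
- jar: Bystander, not to be disturbed: loose closed amber jar, 70 mm diameter, 100 mm high, at the left. Origin: centre of its underside.
- spatula: Bystander, not to be disturbed: loose spatula lying flat at the right, 0.28 m long along its x. Origin: under its middle.
Mind the look-alikes: they are no part of the job. What is shaped like the nozzle_flat but yellow is not meant.

How it is judged (in metres and radians):
At the end, for the whole second after the job is handed in: All four nozzles stand upright (within 0.12 rad), at rest, on the tray floor (height within 4 mm), within 15 mm of their compartment's centre along and across the tray, in mirrored order: a nozzle that began at y in the drip rack's frame is at -y in the tray's frame (((y of pad_cone in the frame of drip_rack between 0.085 and 0.125 m and y of nozzle_cone in the frame of storage_tray between -0.12 and -0.09 m) or (y of pad_cone in the frame of drip_rack between 0.015 and 0.055 m and y of nozzle_cone in the frame of storage_tray between -0.05 and -0.02 m) or (y of pad_cone in the frame of drip_rack between -0.055 and -0.015 m and y of nozzle_cone in the frame of storage_tray between 0.02 and 0.05 m) or (y of pad_cone in the frame of drip_rack between -0.125 and -0.085 m and y of nozzle_cone in the frame of storage_tray between 0.09 and 0.12 m)) and x of nozzle_cone in the frame of storage_tray between -0.015 and 0.015 m and z of nozzle_cone in the frame of storage_tray between 0.01 and 0.018 m and angle between each of nozzle_cone, nozzle_flat, nozzle_hex, nozzle_twin's own z axis and vertical below 0.12 rad and linear speed of each of nozzle_cone, nozzle_flat, nozzle_hex, nozzle_twin below 0.02 m/s and angular speed of each of nozzle_cone, nozzle_flat, nozzle_hex, nozzle_twin below 0.2 rad/s and ((y of pad_flat in the frame of drip_rack between 0.085 and 0.125 m and y of nozzle_flat in the frame of storage_tray between -0.12 and -0.09 m) or (y of pad_flat in the frame of drip_rack between 0.015 and 0.055 m and y of nozzle_flat in the frame of storage_tray between -0.05 and -0.02 m) or (y of pad_flat in the frame of drip_rack between -0.055 and -0.015 m and y of nozzle_flat in the frame of storage_tray between 0.02 and 0.05 m) or (y of pad_flat in the frame of drip_rack between -0.125 and -0.085 m and y of nozzle_flat in the frame of storage_tray between 0.09 and 0.12 m)) and x of nozzle_flat in the frame of storage_tray between -0.015 and 0.015 m and z of nozzle_flat in the frame of storage_tray between 0.01 and 0.018 m and ((y of pad_hex in the frame of drip_rack between 0.085 and 0.125 m and y of nozzle_hex in the frame of storage_tray between -0.12 and -0.09 m) or (y of pad_hex in the frame of drip_rack between 0.015 and 0.055 m and y of nozzle_hex in the frame of storage_tray between -0.05 and -0.02 m) or (y of pad_hex in the frame of drip_rack between -0.055 and -0.015 m and y of nozzle_hex in the frame of storage_tray between 0.02 and 0.05 m) or (y of pad_hex in the frame of drip_rack between -0.125 and -0.085 m and y of nozzle_hex in the frame of storage_tray between 0.09 and 0.12 m)) and x of nozzle_hex in the frame of storage_tray between -0.015 and 0.015 m and z of nozzle_hex in the frame of storage_tray between 0.01 and 0.018 m and ((y of pad_twin in the frame of drip_rack between 0.085 and 0.125 m and y of nozzle_twin in the frame of storage_tray between -0.12 and -0.09 m) or (y of pad_twin in the frame of drip_rack between 0.015 and 0.055 m and y of nozzle_twin in the frame of storage_tray between -0.05 and -0.02 m) or (y of pad_twin in the frame of drip_rack between -0.055 and -0.015 m and y of nozzle_twin in the frame of storage_tray between 0.02 and 0.05 m) or (y of pad_twin in the frame of drip_rack between -0.125 and -0.085 m and y of nozzle_twin in the frame of storage_tray between 0.09 and 0.12 m)) and x of nozzle_twin in the frame of storage_tray between -0.015 and 0.015 m and z of nozzle_twin in the frame of storage_tray between 0.01 and 0.018 m); the robot touches nothing.
It fails at once if a nozzle is tipped over (tilted more than 0.8 rad) (angle between any of nozzle_cone, nozzle_flat, nozzle_hex, nozzle_twin's own z axis and vertical above 0.8 rad).
It fails at once if the bowl, jar or spatula is moved by more than 30 mm (distance of any of bowl, jar, spatula from where it was at the start of the episode above 0.03 m).
It also fails if it takes over 80 s, if anything falls off the work surface, if the arm or the gripper's body presses on something with over 40 N, if the wrist force passes 120 N, or if a joint passes its speed limit or range.

### The arm

A 7-joint arm with a two-finger parallel gripper is mounted at the origin on the work surface. World frame = base frame: x ahead of the robot, y to its left, z up, the work surface at z = 0. Lengths are in m, angles in degrees, forces in N, time in s.
With the tool pointing down it reaches from about 0.425 to 0.875 m from the base axis. Payload 4.7 kg.
Tool frame: the origin (TCP) lies at the very end of the fingers, on their centre line; the grasp point (between the pads) lies 19 mm behind it; z points along the fingers, y is the line along which they close (so a half turn about z gives the same grasp; the last joint's range is limited). The gripper opens to 85 mm and grips with 20 to 120 N. Pads are 22 mm wide; open, the fingers measure 114 mm over their backs; the gripper's body (76 mm by 85 mm) begins 54 mm behind the grasp point. The pads swing forward as they close: fully open they stand 13 mm farther back than shut.
Start: joints at [75.178, 18.392, -4.016, 83.108, 1.295, 78.541, -3.26], TCP at [0.175, -0.626, 0.231] pointing down, gripper open.
Joint ranges: [-163.93, 163.93], [-17.29, 119.83], [-79.2, 71.16], [3.27, 140.29], [-89.18, 269.18], [5.43, 117.66], [-154.24, 154.24]. Speed limits (degrees/s): [147.25, 147.25, 180, 180, 180, 180, 180].

### API

Orientations are given as [roll, pitch, yaw] about the fixed x, y, z axes, in that order (R = Rz(yaw) Ry(pitch) Rx(roll)).
In Python, from plant import manip gives the robot as it stands.
- The arm moves only by the shell command python3 -m jog 'ROWS' [FORCE]. ROWS is JSON, a list of rows, each an object with "dp": the shift along the tool's x, y, z in mm, a list of three; "delta_rot": the turn, a rotation vector about the tool's x, y, z in degrees, a list of three; "grip": the finger opening in mm, from 0 to 85.4. In form: [{"dp": [tx, ty, tz], "delta_rot": [wx, wy, wz], "grip": grip}, ...]. A call has 1 to 20 rows; each row is the pose to reach, as a shift and turn from the pose commanded when the call began, along the tool's axes at that moment; what a row does not reach only later rows make up. A row lasts 1/8 s, in which the tool goes at most 62.5 mm and 10.7 degrees, less where a joint would pass 70% of its speed; a pose out of reach is approached as far as the arm can. A call with a gripper value outside its range is refused whole. The fingers move at their own pace and stop on an object; FORCE is the grip in N (left out, the last holds). Time passes only in rows, so rows that repeat a pose let the fingers close. It gives the time, the measured TCP pose, the force, the opening and the grip force at its end, in the units of the state.
- manip.read_state(): the state, without advancing time (a new reading comes with each control period).
- manip.capture(name): name is "scene" or "side" or "wrist"; returns a dict with "img" (400x640x3 uint8, red, green, blue), "range_z" (400x640 float32, m along the optical axis (not along the pixel's ray), 0 where there is no reading), "fx", "fy", "cx", "cy" (pixels), "k1" (the pictures are not rectified: a ray, as slopes to the right and down, at radius r is drawn at 1 + k1 r^2 times it, then the intrinsics apply), "R" (3x3) and "t" (3): a world point X has camera coordinates R X + t; the wrist camera has in their place "mount" (4x4, takes a point from camera to tool coordinates, whose origin is the TCP and whose axes are the flange's). Camera axes: x right, y down, z forward; pixel columns grow to the right and rows downward; lengths in m; the calibration is good to about 2 mm. A picture is of the moment at which its call begins: read the wrist's pose just before it.
- manip.close_job(): hands the job in; it is judged then, once.
Trained networks look in a picture, given as the dict that the camera call returned (one of the last four; its "shot" number tells which), for a name from the list of things; names that differ only in an ending like _2 or _b are one class to them, and where a whole thing is asked for, a point or a joint stands for the part that bears it (a point fixed in the world has none). Each returns a list of dicts, best first, with "score" (0 to 1); they miss things now and then, are a little off and sometimes report something else, mostly with a low value. They report only what shows in the picture. A call takes as long as a camera call. They do not tell look-alikes from the thing itself.
- manip.masks_of(picture, target): "pixels" (400x640 bool, what is visible of it).
- manip.place_of(picture, target): "at" ([x, y, z] in m, in world coordinates, good to about 4 mm: a listed point, or the origin of a listed thing).
The state is a dict: "t": time; "joints": joint angles; "joint_vel": joint speeds; "joint_torque": joint torques, N m; "tool_pos": TCP position; "ee_rot": TCP orientation; "force": force on the tool from outside, world axes, zero at the start; "torque": the same for the moment, N m; "finger_gap": finger opening in m; "grip_force": force on a finger pad.
Only numpy, scipy, OpenCV 4.12 (cv2) and the standard library are available. Lean on these libraries where they do the work, as an engineer would, in place of code of your own. Each camera call takes 0.05 s, during which the arm holds its last target. There are 200 camera calls.

## Working session

There is one attempt and no reset: what is moved stays moved. The work goes in short steps, Python scripts to look and compute and a shell command to move; the robot and the scene stay as the last step left them, time stands still between calls to the robot, and variables do not carry over. Pictures are saved under pics/ and viewed, at most 14 in all, crops included, and the job is handed in when it is done.

```bash
mkdir -p pics; ls; cat > h.py <<'E'
import numpy as np, cv2
from plant import manip
N=["nozzle_cone","nozzle_flat","nozzle_hex","nozzle_twin"]
def save(p,n): cv2.imwrite("pics/"+n,p["img"][:,:,::-1])
def look(cam,names):
    p=manip.capture(cam)
    for n in names:
        for d in manip.place_of(p,n)[:2]: print(cam,n,round(d["score"],2),np.round(d["at"],4))
    return p
E
python3 - <<'E'
from h import *
s=manip.read_state();print({k:np.round(s[k],3) for k in("t","tool_pos","ee_rot","finger_gap")})
for c in("scene","side"):
    p=look(c,N+["drip_rack","storage_tray","bowl","jar","spatula","pad_cone"]);save(p,c+"0.png")
E
```

```text
pics
{'t': np.float64(0.0), 'tool_pos': array([ 0.175, -0.625,  0.23 ]), 'ee_rot': array([-1.79888e+02,  6.00000e-03,  1.56300e+01]), 'finger_gap': np.float64(0.085)}
scene nozzle_cone 0.53 [0.6328 0.057  0.0017]
scene nozzle_cone 0.46 [0.4749 0.0803 0.0227]
scene nozzle_flat 0.81 [ 0.4683 -0.0521  0.0203]
scene nozzle_flat 0.75 [ 3.563e-01 -8.550e-02  2.000e-04]
scene nozzle_hex 0.66 [0.4731 0.0197 0.0265]
scene nozzle_twin 0.65 [ 0.4616 -0.122   0.023 ]
scene drip_rack 0.76 [ 0.4701 -0.0206  0.0014]
scene drip_rack 0.18 [0.4737 0.0834 0.0225]
scene storage_tray 0.7 [ 0.4636 -0.1222  0.0227]
scene storage_tray 0.61 [0.633  0.0537 0.0009]
scene bowl 0.94 [0.5731 0.4121 0.0057]
scene jar 0.87 [3.882e-01 4.131e-01 1.000e-04]
scene spatula 0.75 [ 0.5302 -0.4175 -0.0023]
scene spatula 0.42 [0.4782 0.0834 0.0152]
scene pad_cone 0.54 [0.4783 0.0867 0.0182]
side nozzle_cone 0.78 [0.4772 0.0851 0.0269]
side nozzle_flat 0.81 [0.3455 0.0966 0.0015]
side nozzle_flat 0.66 [ 0.359   0.0106 -0.0024]
side nozzle_hex 0.53 [0.4779 0.0197 0.0257]
side nozzle_twin 0.74 [ 0.4615 -0.123   0.0226]
side drip_rack 0.48 [ 0.465  -0.0546  0.0244]
side storage_tray 0.89 [ 0.6382  0.0592 -0.0022]
side bowl 0.56 [0.5665 0.4086 0.0017]
side bowl 0.24 [ 0.4607 -0.1251  0.0202]
side jar 0.72 [0.393  0.4158 0.0022]
side spatula 0.77 [ 0.5292 -0.4173  0.0043]
side spatula 0.41 [0.3888 0.4142 0.0014]
side pad_cone 0.69 [0.4762 0.0872 0.0209]
```

View pics/scene0.png

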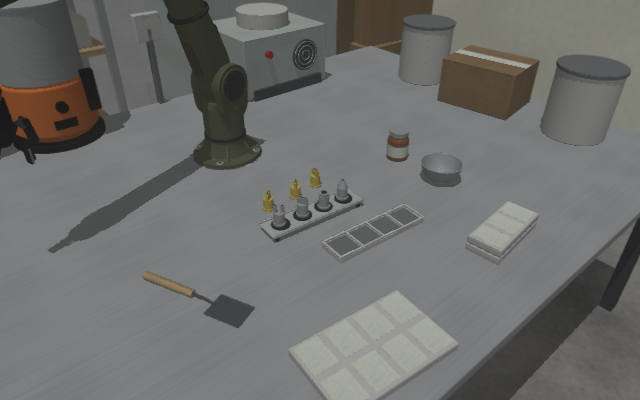

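```bash
python3 - <<'E'
from h import *
def cloud(p):
    z=p["range_z"]; v,u=np.mgrid[0:400,0:640]
    K=np.array([[p["fx"],0,p["cx"]],[0,p["fy"],p["cy"]],[0,0,1]])
    q=cv2.undistortPoints(np.stack([u,v],-1).reshape(-1,1,2).astype(float),K,np.array([p["k1"],0,0,0,0.])).reshape(400,640,2)
    P=np.dstack([q*z[...,None],z]); 
    return (P-p["t"])@p["R"], z>0
for c in("scene","side"):
    p=manip.capture(c); W,ok=cloud(p)
    for n in("storage_tray","drip_rack"):
        m=manip.masks_of(p,n)
        for d in m[:1]:
            g=d["pixels"]&ok; Q=W[g]
            Q=Q[(Q[:,2]>.005)&(Q[:,2]<.03)]
            if len(Q)<50: print(c,n,len(Q));continue
            r=cv2.minAreaRect(Q[:,:2].astype(np.float32)); 
            print(c,n,round(d["score"],2),len(Q),r,np.percentile(Q[:,2],[5,50,95]))
    # table-height check and shank-based nozzle centres
    for n in N:
        for d in manip.masks_of(p,n)[:2]:
            Q=W[d["pixels"]&ok]
            S=Q[(Q[:,2]>.034)&(Q[:,2]<.058)]
            print(c,n,round(d["score"],2),len(S),np.round(np.median(Q,0),4),p["img"][d["pixels"]].mean(0).round())
            if len(S)>20:
                from scipy.optimize import least_squares
                f=least_squares(lambda a:np.hypot(S[:,0]-a[0],S[:,1]-a[1])-.015,S[:,:2].mean(0)+[.01,0],loss="soft_l1",f_scale=.002)
                print("   fit",f.x.round(4))
E
```

```text
scene storage_tray 24
scene drip_rack 0.95 1127 ((0.4699852466583252, -0.018664240837097168), (0.3044256567955017, 0.08189089596271515), 85.68132019042969) [0.01507943 0.01934417 0.02331941]
scene nozzle_cone 0.6 71 [0.4819 0.0755 0.0504] [ 99. 101. 102.]
   fit [0.4921 0.0658]
scene nozzle_flat 0.71 52 [ 0.3667 -0.0024  0.028 ] [120. 108.  60.]
   fit [0.3732 0.0104]
scene nozzle_flat 0.58 74 [ 0.4734 -0.0589  0.0553] [96. 98. 99.]
   fit [ 0.4849 -0.0706]
scene nozzle_hex 0.76 76 [0.4822 0.0076 0.0509] [92. 94. 95.]
   fit [0.4945 0.0011]
scene nozzle_twin 0.65 93 [ 0.466  -0.1302  0.0514] [ 98. 100. 100.]
   fit [ 0.4772 -0.1403]
side storage_tray 0.75 2416 ((0.6347084641456604, 0.05685228109359741), (0.2936686873435974, 0.08168000727891922), 85.92459106445312) [0.01005976 0.01568489 0.02156529]
side drip_rack 0.79 1057 ((0.4698507785797119, -0.015983864665031433), (0.3023836612701416, 0.07814039289951324), 85.5899887084961) [0.01856562 0.02133789 0.02531193]
side nozzle_cone 0.85 104 [0.4725 0.0964 0.0538] [95. 95. 97.]
   fit [0.4767 0.0856]
side nozzle_cone 0.42 1177 [0.5878 0.3985 0.0318] [113. 113. 115.]
   fit [0.5953 0.3906]
side nozzle_flat 0.74 129 [0.3467 0.1036 0.0338] [119. 102.  18.]
   fit [0.3494 0.1124]
side nozzle_flat 0.7 106 [0.3602 0.0194 0.0291] [121. 105.  25.]
   fit [0.3696 0.0225]
side nozzle_hex 0.54 91 [0.4722 0.0269 0.0548] [95. 96. 97.]
   fit [0.4766 0.0167]
side nozzle_twin 0.49 72 [ 0.4573 -0.1139  0.0516] [ 98.  99. 100.]
   fit [ 0.4601 -0.1238]
```

The scene picture shows the steel nozzles on the rack, left to right from the robot: cone (342,190), hex (323,200), flat (302,208), twin (281,217). Three yellow look-alikes stand nearer the robot, and the empty tray is beyond the rack at (374,232). Rack and tray are both turned about -4°. I'm moving above the rack with the tool's y across the rack.

```bash
python3 -m jog '[{"dp":[340,-190,-20],"delta_rot":[0,0,-35],"grip":85},{"dp":[340,-190,-20],"delta_rot":[0,0,-35],"grip":85},{"dp":[340,-190,-20],"delta_rot":[0,0,-35],"grip":85},{"dp":[340,-190,-20],"delta_rot":[0,0,-35],"grip":85},{"dp":[340,-190,-20],"delta_rot":[0,0,-35],"grip":85},{"dp":[340,-190,-20],"delta_rot":[0,0,-35],"grip":85},{"dp":[447,-506,-20],"delta_rot":[0,0,-70],"grip":85},{"dp":[447,-506,-20],"delta_rot":[0,0,-70],"grip":85},{"dp":[447,-506,-20],"delta_rot":[0,0,-70],"grip":85},{"dp":[447,-506,-20],"delta_rot":[0,0,-70],"grip":85},{"dp":[447,-506,-20],"delta_rot":[0,0,-70],"grip":85},{"dp":[447,-506,-20],"delta_rot":[0,0,-70],"grip":85},{"dp":[447,-506,-20],"delta_rot":[0,0,-70],"grip":85},{"dp":[447,-506,-20],"delta_rot":[0,0,-70],"grip":85},{"dp":[447,-506,-20],"delta_rot":[0,0,-70],"grip":85}]'
cat >> h.py <<'E'
from scipy.spatial.transform import Rotation as Ro
def pose():
    s=manip.read_state(); return Ro.from_euler("xyz",s["ee_rot"],degrees=True).as_matrix(),np.array(s["tool_pos"])
def wcloud():
    R,t=pose(); p=manip.capture("wrist"); z=p["range_z"]; v,u=np.mgrid[0:400,0:640]
    K=np.array([[p["fx"],0,p["cx"]],[0,p["fy"],p["cy"]],[0,0,1]])
    q=cv2.undistortPoints(np.stack([u,v],-1).reshape(-1,1,2).astype(float),K,np.array([p["k1"],0,0,0,0.])).reshape(400,640,2)
    P=np.dstack([q*z[...,None],z]); M=p["mount"]
    return p,((P@M[:3,:3].T+M[:3,3])@R.T+t),z>0
E
python3 - <<'E'
from h import *
p,W,ok=wcloud(); save(p,"w0.png"); print(p["mount"].round(3)); print(pose())
for n in N+["storage_tray","drip_rack"]:
    print(n,[(round(d["score"],2),np.round(d["at"],4)) for d in manip.place_of(p,n)[:2]])
E
```

```text
t: 3.68
tool_pos: [0.4692, -0.0198, 0.2512]
ee_rot: [-180.0, 0.0, 85.5]
force: [-0.3, -0.2, -0.6]
finger_gap: 0.085
grip_force: 0.0
[[-0.    -0.957 -0.289  0.073]
 [ 1.    -0.     0.001  0.   ]
 [-0.001 -0.289  0.957 -0.142]
 [ 0.     0.     0.     1.   ]]
(array([[ 7.87172818e-02,  9.96896948e-01, -2.54849930e-04],
       [ 9.96896980e-01, -7.87172881e-02, -1.48552404e-05],
       [-3.48702391e-05, -2.52889761e-04, -9.99999967e-01]]), array([ 0.46916731, -0.01965639,  0.25117457]))
nozzle_cone [(0.82, array([0.4795, 0.0865, 0.0213]))]
nozzle_flat [(0.88, array([ 0.3582, -0.0801,  0.0009])), (0.64, array([0.3479, 0.0922, 0.0016]))]
nozzle_hex [(0.85, array([0.4722, 0.0202, 0.0211]))]
nozzle_twin [(0.8, array([ 0.4587, -0.1244,  0.0272])), (0.29, array([ 0.4658, -0.0543,  0.0179]))]
storage_tray [(0.84, array([0.6321, 0.0548, 0.0012]))]
drip_rack [(0.91, array([ 0.4717, -0.0195, -0.0059]))]
```

View pics/w0.png

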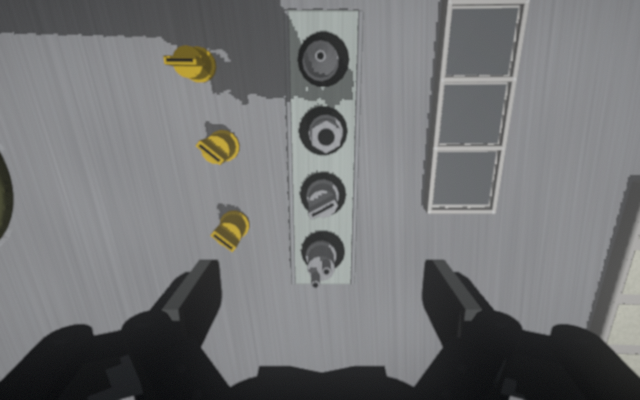

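Wrist view: cone (323,58), hex (324,130), flat (322,195), twin (322,250) on black pads; tray's right end at (430–495, 212). I'll check the numbers by projecting pixels to known heights.

```bash
cat >> h.py <<'E'
def px(p,pts,z,R,t):
    K=np.array([[p["fx"],0,p["cx"]],[0,p["fy"],p["cy"]],[0,0,1]])
    q=cv2.undistortPoints(np.array(pts,float).reshape(-1,1,2),K,np.array([p["k1"],0,0,0,0.])).reshape(-1,2)
    M=p["mount"]; d=np.c_[q,np.ones(len(q))]@M[:3,:3].T@R.T; o=R@M[:3,3]+t
    return o+d*((z-o[2])/d[:,2])[:,None]
E
python3 - <<'E'
from h import *
R,t=pose(); p,W,ok=wcloud()
print("tray ribs/corners z20",px(p,[[429,213],[495,214],[445,3],[525,3],[470,149],[480,80]],.02,R,t)[:,:2].round(4).tolist())
print("rack corners",px(p,[[290,11],[362,11],[293,282],[352,284]],.0235,R,t)[:,:2].round(4).tolist())
# dark pads -> ellipse hulls
g=cv2.cvtColor(p["img"],cv2.COLOR_RGB2GRAY)
for n,(u,v) in zip(["cone","hex","flat","twin"],[(323,58),(324,130),(322,195),(322,250)]):
    vv,uu=np.mgrid[0:400,0:640]
    m=(g<60)&(np.hypot(uu-u,vv-v)<34)
    ys,xs=np.nonzero(m); P=px(p,np.c_[xs,ys],.024,R,t)[:,:2]
    c,r=cv2.minEnclosingCircle(P.astype(np.float32)); print("pad",n,np.round(c,4),round(r,4))
    S=W[ok&(np.hypot(uu-u,vv-v)<40)]; S=S[(S[:,2]>.032)]
    print("   above",len(S),S.min(0).round(3),S.max(0).round(3))
E
```

```text
tray ribs/corners z20 [[0.5879, -0.0832], [0.6626, -0.0902], [0.5997, 0.1293], [0.6755, 0.1228], [0.6309, -0.0133], [0.6374, 0.0566]]
rack corners [[0.4511, 0.1335], [0.5198, 0.1282], [0.4244, -0.1577], [0.4953, -0.1659]]
pad cone [0.4792 0.0869] 0.0251
   above 931 [0.462 0.07  0.032] [0.491 0.1   0.085]
pad hex [0.4736 0.0181] 0.0245
   above 805 [0.462 0.002 0.033] [0.491 0.032 0.073]
pad flat [ 0.4682 -0.0512] 0.0242
   above 844 [ 0.453 -0.066  0.032] [ 0.483 -0.036  0.081]
pad twin [ 0.4623 -0.1224] 0.0262
   above 1039 [ 0.446 -0.139  0.032] [ 0.479 -0.052  0.082]
```

```bash
python3 -m jog '[{"dp":[106,0,120],"delta_rot":[0,0,0],"grip":85},{"dp":[106,0,120],"delta_rot":[0,0,0],"grip":85},{"dp":[106,0,120],"delta_rot":[0,0,0],"grip":85},{"dp":[106,0,150],"delta_rot":[0,0,0],"grip":85},{"dp":[106,0,180],"delta_rot":[0,0,0],"grip":85},{"dp":[106,0,205],"delta_rot":[0,0,0],"grip":85},{"dp":[106,0,220],"delta_rot":[0,0,0],"grip":85},{"dp":[106,0,220],"delta_rot":[0,0,0],"grip":60},{"dp":[106,0,220],"delta_rot":[0,0,0],"grip":42},{"dp":[106,0,220],"delta_rot":[0,0,0],"grip":20},{"dp":[106,0,220],"delta_rot":[0,0,0],"grip":20},{"dp":[106,0,220],"delta_rot":[0,0,0],"grip":20},{"dp":[106,0,220],"delta_rot":[0,0,0],"grip":20},{"dp":[106,0,220],"delta_rot":[0,0,0],"grip":20}]' 40
```

```text
t: 5.82
tool_pos: [0.4781, 0.0875, 0.0324]
ee_rot: [179.9, 0.0, 85.6]
force: [-1.4, -0.8, 7.3]
finger_gap: 0.0287
grip_force: 39.4
```

```bash
python3 -m jog '[{"dp":[0,0,-30],"delta_rot":[0,0,0],"grip":20},{"dp":[0,0,-90],"delta_rot":[0,0,0],"grip":20},{"dp":[0,0,-95],"delta_rot":[0,0,0],"grip":20},{"dp":[-30,40,-95],"delta_rot":[0,0,0],"grip":20},{"dp":[-68,89,-95],"delta_rot":[0,0,0],"grip":20},{"dp":[-105,138,-95],"delta_rot":[0,0,0],"grip":20},{"dp":[-122,159,-95],"delta_rot":[0,0,0],"grip":20},{"dp":[-122,159,-60],"delta_rot":[0,0,0],"grip":20},{"dp":[-122,159,-20],"delta_rot":[0,0,0],"grip":20},{"dp":[-122,159,-20],"delta_rot":[0,0,0],"grip":20}]' 40
python3 - <<'E'
from h import *
p,W,ok=wcloud(); save(p,"w1.png")
E
```

```text
t: 7.08
tool_pos: [0.6227, -0.0465, 0.0467]
ee_rot: [-179.5, -0.0, 85.6]
force: [-0.1, -0.5, -1.6]
finger_gap: 0.0289
grip_force: 40.0
```

View pics/w1.png

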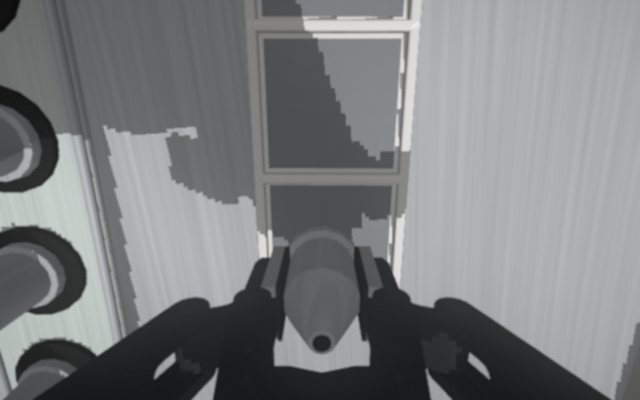

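Cone is held upright and centred over the right-hand compartment (rib at row 177, rim at cols 250–410). Checking the offset.

```bash
python3 - <<'E'
from h import *
R,t=pose(); p,W,ok=wcloud(); print(t.round(4))
P=px(p,[[253,178],[408,178],[332,178],[250,25],[416,25],[333,25]],.02,R,t); print(P.round(4).tolist())
vv,uu=np.mgrid[0:400,0:640]; S=W[ok&(uu>300)&(uu<340)&(vv>230)&(vv<355)]; print(S.min(0).round(3),S.max(0).round(3))
E
```

```text
[ 0.6248 -0.0462  0.0494]
[[0.5926, -0.0107, 0.02], [0.6714, -0.0167, 0.02], [0.6328, -0.0138, 0.02], [0.6007, 0.0593, 0.02], [0.675, 0.0535, 0.02], [0.6379, 0.0565, 0.02]]
[ 0.604 -0.14  -0.002] [ 0.634 -0.031  0.101]
```

```bash
python3 -m jog '[{"dp":[-1,2,0],"delta_rot":[0,0,0],"grip":20},{"dp":[-1,2,10],"delta_rot":[0,0,0],"grip":20},{"dp":[-1,2,20],"delta_rot":[0,0,0],"grip":20},{"dp":[-1,2,26],"delta_rot":[0,0,0],"grip":20},{"dp":[-1,2,29],"delta_rot":[0,0,0],"grip":20},{"dp":[-1,2,30],"delta_rot":[0,0,0],"grip":20},{"dp":[-1,2,30],"delta_rot":[0,0,0],"grip":20}]' 40
```

```text
t: 8.05
tool_pos: [0.6278, -0.0475, 0.0225]
ee_rot: [-179.9, 0.1, 85.6]
force: [-5.3, -1.2, 8.0]
finger_gap: 0.0289
grip_force: 41.0
```

```bash
python3 -m jog '[{"dp":[-1,0,0],"delta_rot":[0,0,0],"grip":40},{"dp":[0,0,0],"delta_rot":[0,0,0],"grip":60},{"dp":[0,0,0],"delta_rot":[0,0,0],"grip":70},{"dp":[0,0,-10],"delta_rot":[0,0,0],"grip":75},{"dp":[0,0,-60],"delta_rot":[0,0,0],"grip":85},{"dp":[0,0,-110],"delta_rot":[0,0,0],"grip":85},{"dp":[20,-55,-110],"delta_rot":[0,0,0],"grip":85},{"dp":[40,-110,-110],"delta_rot":[0,0,0],"grip":85},{"dp":[53,-158,-110],"delta_rot":[0,0,0],"grip":85},{"dp":[53,-158,-110],"delta_rot":[0,0,0],"grip":85},{"dp":[53,-158,-110],"delta_rot":[0,0,0],"grip":85}]' 40
python3 - <<'E'
from h import *
R,t=pose(); p,W,ok=wcloud(); save(p,"w2.png"); print(t.round(4))
for n in N: print(n,[(round(d["score"],2),np.round(d["at"],4)) for d in manip.place_of(p,n)[:2]])
p=look("side",["nozzle_cone"])
E
```

```text
t: 9.43
tool_pos: [0.4759, 0.017, 0.1322]
ee_rot: [179.9, 0.1, 85.6]
force: [0.0, -0.7, 0.2]
finger_gap: 0.0851
grip_force: 0.0
[0.4759 0.017  0.1322]
nozzle_cone []
nozzle_flat [(0.76, array([0.3448, 0.0937, 0.0036])), (0.74, array([0.3582, 0.0066, 0.0008]))]
nozzle_hex [(0.93, array([0.4767, 0.0188, 0.0217]))]
nozzle_twin [(0.83, array([ 0.4621, -0.1228,  0.028 ]))]
side nozzle_cone 0.5 [ 0.6247 -0.0518  0.0137]
```

View pics/w2.png

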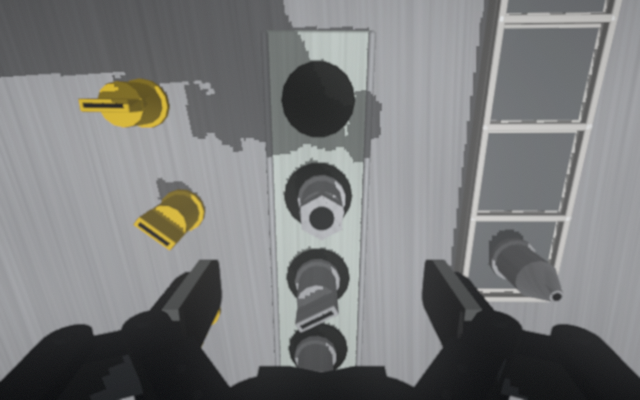

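Cone stands upright in its compartment (foot at about (512,255), central). Now the hex.

```bash
python3 -m jog '[{"dp":[1,0,40],"delta_rot":[0,0,0],"grip":85},{"dp":[1,0,70],"delta_rot":[0,0,0],"grip":85},{"dp":[1,0,90],"delta_rot":[0,0,0],"grip":85},{"dp":[1,0,100],"delta_rot":[0,0,0],"grip":85},{"dp":[1,0,100],"delta_rot":[0,0,0],"grip":60},{"dp":[1,0,100],"delta_rot":[0,0,0],"grip":42},{"dp":[1,0,100],"delta_rot":[0,0,0],"grip":20},{"dp":[1,0,100],"delta_rot":[0,0,0],"grip":20},{"dp":[1,0,100],"delta_rot":[0,0,0],"grip":20},{"dp":[1,0,100],"delta_rot":[0,0,0],"grip":20},{"dp":[1,0,100],"delta_rot":[0,0,0],"grip":20},{"dp":[1,0,60],"delta_rot":[0,0,0],"grip":20},{"dp":[1,0,5],"delta_rot":[0,0,0],"grip":20},{"dp":[5,50,5],"delta_rot":[0,0,0],"grip":20},{"dp":[10,100,5],"delta_rot":[0,0,0],"grip":20},{"dp":[17,157,5],"delta_rot":[0,0,0],"grip":20},{"dp":[17,157,5],"delta_rot":[0,0,0],"grip":20},{"dp":[17,157,40],"delta_rot":[0,0,0],"grip":20},{"dp":[17,157,80],"delta_rot":[0,0,0],"grip":20},{"dp":[17,157,80],"delta_rot":[0,0,0],"grip":20}]' 40
```

```text
t: 12.28
tool_pos: [0.6288, 0.0218, 0.0479]
ee_rot: [-179.5, 0.1, 85.7]
force: [-0.7, -0.4, -1.3]
finger_gap: 0.0288
grip_force: 40.2
```

```bash
python3 -m jog '[{"dp":[0,0,0],"delta_rot":[0,0,0],"grip":20},{"dp":[0,0,10],"delta_rot":[0,0,0],"grip":20},{"dp":[0,0,20],"delta_rot":[0,0,0],"grip":20},{"dp":[0,0,26],"delta_rot":[0,0,0],"grip":20},{"dp":[0,0,29],"delta_rot":[0,0,0],"grip":20},{"dp":[0,0,30],"delta_rot":[0,0,0],"grip":20},{"dp":[0,0,30],"delta_rot":[0,0,0],"grip":20}]' 40
```

```text
t: 13.15
tool_pos: [0.6324, 0.0223, 0.0223]
ee_rot: [-179.9, 0.1, 85.6]
force: [-4.6, -0.2, 6.9]
finger_gap: 0.0288
grip_force: 41.2
```

```bash
python3 -m jog '[{"dp":[0,0,0],"delta_rot":[0,0,0],"grip":40},{"dp":[0,0,0],"delta_rot":[0,0,0],"grip":60},{"dp":[0,0,0],"delta_rot":[0,0,0],"grip":70},{"dp":[0,0,-10],"delta_rot":[0,0,0],"grip":75},{"dp":[0,0,-60],"delta_rot":[0,0,0],"grip":85},{"dp":[0,0,-110],"delta_rot":[0,0,0],"grip":85},{"dp":[-27,-50,-110],"delta_rot":[0,0,0],"grip":85},{"dp":[-54,-100,-110],"delta_rot":[0,0,0],"grip":85},{"dp":[-81,-150,-110],"delta_rot":[0,0,0],"grip":85},{"dp":[-86,-158,-110],"delta_rot":[0,0,0],"grip":85},{"dp":[-86,-158,-110],"delta_rot":[0,0,0],"grip":85},{"dp":[-86,-158,-110],"delta_rot":[0,0,0],"grip":85}]' 40
python3 - <<'E'
from h import *
R,t=pose(); p,W,ok=wcloud(); save(p,"w3.png"); print(t.round(4))
for n in N: print(n,[(round(d["score"],2),np.round(d["at"],4)) for d in manip.place_of(p,n)[:3]])
E
```

```text
t: 14.65
tool_pos: [0.4703, -0.0503, 0.132]
ee_rot: [179.9, -0.1, 85.7]
force: [-0.0, 0.7, 0.2]
finger_gap: 0.0855
grip_force: 0.0
[ 0.4703 -0.0503  0.132 ]
nozzle_cone [(0.9, array([ 0.6272, -0.0468,  0.0118]))]
nozzle_flat [(0.94, array([0.3449, 0.0916, 0.0011])), (0.76, array([ 0.3582,  0.0054, -0.0031])), (0.7, array([ 0.3594, -0.0838,  0.0021]))]
nozzle_hex [(0.93, array([0.6309, 0.0208, 0.0135]))]
nozzle_twin [(0.61, array([ 0.462 , -0.122 ,  0.0276]))]
```

View pics/w3.png

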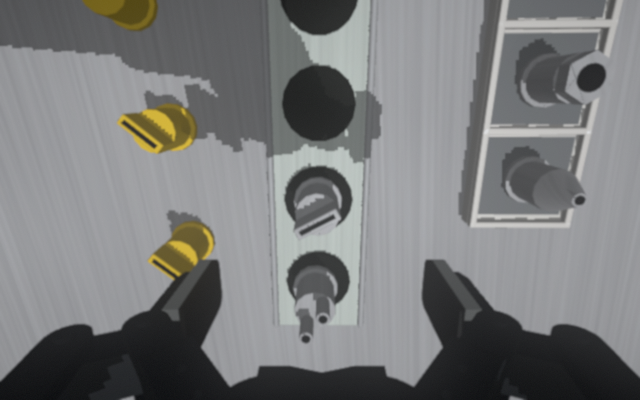

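Cone and hex stand upright in the two right-hand compartments. Now the flat.

```bash
python3 -m jog '[{"dp":[-1,0,40],"delta_rot":[0,0,0],"grip":85},{"dp":[-1,0,70],"delta_rot":[0,0,0],"grip":85},{"dp":[-1,0,90],"delta_rot":[0,0,0],"grip":85},{"dp":[-1,0,100],"delta_rot":[0,0,0],"grip":85},{"dp":[-1,0,100],"delta_rot":[0,0,0],"grip":60},{"dp":[-1,0,100],"delta_rot":[0,0,0],"grip":42},{"dp":[-1,0,100],"delta_rot":[0,0,0],"grip":20},{"dp":[-1,0,100],"delta_rot":[0,0,0],"grip":20},{"dp":[-1,0,100],"delta_rot":[0,0,0],"grip":20},{"dp":[-1,0,100],"delta_rot":[0,0,0],"grip":20},{"dp":[-1,0,100],"delta_rot":[0,0,0],"grip":20},{"dp":[-1,0,60],"delta_rot":[0,0,0],"grip":20},{"dp":[-1,0,5],"delta_rot":[0,0,0],"grip":20},{"dp":[35,38,5],"delta_rot":[0,0,0],"grip":20},{"dp":[72,76,5],"delta_rot":[0,0,0],"grip":20},{"dp":[110,115,5],"delta_rot":[0,0,0],"grip":20},{"dp":[153,158,5],"delta_rot":[0,0,0],"grip":20},{"dp":[153,158,40],"delta_rot":[0,0,0],"grip":20},{"dp":[153,158,80],"delta_rot":[0,0,0],"grip":20},{"dp":[153,158,80],"delta_rot":[0,0,0],"grip":20}]' 40
```

```text
t: 17.4
tool_pos: [0.635, 0.0883, 0.0476]
ee_rot: [-179.6, 0.1, 85.6]
force: [-0.4, -0.6, -0.9]
finger_gap: 0.0289
grip_force: 40.1
```

```bash
python3 -m jog '[{"dp":[0,0,0],"delta_rot":[0,0,0],"grip":20},{"dp":[0,0,10],"delta_rot":[0,0,0],"grip":20},{"dp":[0,0,20],"delta_rot":[0,0,0],"grip":20},{"dp":[0,0,26],"delta_rot":[0,0,0],"grip":20},{"dp":[0,0,29],"delta_rot":[0,0,0],"grip":20},{"dp":[0,0,30],"delta_rot":[0,0,0],"grip":20},{"dp":[0,0,30],"delta_rot":[0,0,0],"grip":20}]' 40
```

```text
t: 18.27
tool_pos: [0.6375, 0.089, 0.0223]
ee_rot: [-180.0, 0.1, 85.6]
force: [-4.0, -1.6, 6.0]
finger_gap: 0.0287
grip_force: 40.9
```

```bash
python3 -m jog '[{"dp":[0,0,0],"delta_rot":[0,0,0],"grip":40},{"dp":[0,0,0],"delta_rot":[0,0,0],"grip":60},{"dp":[0,0,0],"delta_rot":[0,0,0],"grip":70},{"dp":[0,0,-10],"delta_rot":[0,0,0],"grip":75},{"dp":[0,0,-60],"delta_rot":[0,0,0],"grip":85},{"dp":[0,0,-110],"delta_rot":[0,0,0],"grip":85},{"dp":[-45,-32,-110],"delta_rot":[0,0,0],"grip":85},{"dp":[-90,-64,-110],"delta_rot":[0,0,0],"grip":85},{"dp":[-135,-96,-110],"delta_rot":[0,0,0],"grip":85},{"dp":[-180,-128,-110],"delta_rot":[0,0,0],"grip":85},{"dp":[-224,-159,-110],"delta_rot":[0,0,0],"grip":85},{"dp":[-224,-159,-110],"delta_rot":[0,0,0],"grip":85},{"dp":[-224,-159,-110],"delta_rot":[0,0,0],"grip":85}]' 40
python3 - <<'E'
from h import *
R,t=pose(); p,W,ok=wcloud(); save(p,"w4.png"); print(t.round(4))
for n in N: print(n,[(round(d["score"],2),np.round(d["at"],4)) for d in manip.place_of(p,n)[:3]])
E
```

```text
t: 19.9
tool_pos: [0.463, -0.1217, 0.132]
ee_rot: [179.9, 0.0, 85.6]
force: [-0.1, -0.2, 0.0]
finger_gap: 0.0851
grip_force: 0.0
[ 0.463  -0.1217  0.132 ]
nozzle_cone [(0.74, array([ 0.6261, -0.0479,  0.0118]))]
nozzle_flat [(0.94, array([ 3.571e-01, -8.920e-02, -1.000e-04])), (0.69, array([ 0.3593,  0.0066, -0.0025])), (0.21, array([ 0.4727, -0.0212, -0.0009]))]
nozzle_hex []
nozzle_twin [(0.7, array([ 0.4602, -0.1266,  0.024 ]))]
```

View pics/w4.png

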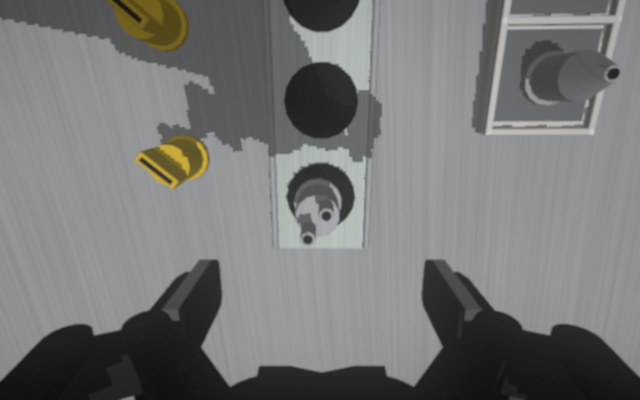

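```bash
python3 -m jog '[{"dp":[-2,0,40],"delta_rot":[0,0,0],"grip":85},{"dp":[-2,0,70],"delta_rot":[0,0,0],"grip":85},{"dp":[-2,0,90],"delta_rot":[0,0,0],"grip":85},{"dp":[-2,0,100],"delta_rot":[0,0,0],"grip":85},{"dp":[-2,0,100],"delta_rot":[0,0,0],"grip":60},{"dp":[-2,0,100],"delta_rot":[0,0,0],"grip":42},{"dp":[-2,0,100],"delta_rot":[0,0,0],"grip":20},{"dp":[-2,0,100],"delta_rot":[0,0,0],"grip":20},{"dp":[-2,0,100],"delta_rot":[0,0,0],"grip":20},{"dp":[-2,0,100],"delta_rot":[0,0,0],"grip":20},{"dp":[-2,0,100],"delta_rot":[0,0,0],"grip":20},{"dp":[-2,0,60],"delta_rot":[0,0,0],"grip":20},{"dp":[-2,0,5],"delta_rot":[0,0,0],"grip":20},{"dp":[45,27,5],"delta_rot":[0,0,0],"grip":20},{"dp":[95,54,5],"delta_rot":[0,0,0],"grip":20},{"dp":[145,81,5],"delta_rot":[0,0,0],"grip":20},{"dp":[195,108,5],"delta_rot":[0,0,0],"grip":20},{"dp":[245,135,5],"delta_rot":[0,0,0],"grip":20},{"dp":[296,160,5],"delta_rot":[0,0,0],"grip":20},{"dp":[296,160,5],"delta_rot":[0,0,0],"grip":20}]' 40
```

```text
t: 22.65
tool_pos: [0.6438, 0.1682, 0.1257]
ee_rot: [-179.9, -0.3, 86.1]
force: [-1.4, -0.4, -1.4]
finger_gap: 0.0289
grip_force: 40.3
```

```bash
python3 -m jog '[{"dp":[0,0,0],"delta_rot":[0,0,0],"grip":20},{"dp":[0,0,40],"delta_rot":[0,0,0],"grip":20},{"dp":[0,0,75],"delta_rot":[0,0,0],"grip":20},{"dp":[0,0,75],"delta_rot":[0,0,0],"grip":20},{"dp":[0,0,85],"delta_rot":[0,0,0],"grip":20},{"dp":[0,0,95],"delta_rot":[0,0,0],"grip":20},{"dp":[0,0,101],"delta_rot":[0,0,0],"grip":20},{"dp":[0,0,104],"delta_rot":[0,0,0],"grip":20},{"dp":[0,0,105],"delta_rot":[0,0,0],"grip":20},{"dp":[0,0,105],"delta_rot":[0,0,0],"grip":20}]' 40
```

```text
t: 23.9
tool_pos: [0.6444, 0.1609, 0.0223]
ee_rot: [180.0, 0.0, 85.6]
force: [-3.9, -2.3, 6.5]
finger_gap: 0.0288
grip_force: 40.9
```

```bash
python3 -m jog '[{"dp":[0,0,0],"delta_rot":[0,0,0],"grip":40},{"dp":[0,0,0],"delta_rot":[0,0,0],"grip":60},{"dp":[0,0,0],"delta_rot":[0,0,0],"grip":70},{"dp":[0,0,-10],"delta_rot":[0,0,0],"grip":75},{"dp":[0,0,-60],"delta_rot":[0,0,0],"grip":85},{"dp":[0,0,-120],"delta_rot":[0,0,0],"grip":85},{"dp":[-40,0,-180],"delta_rot":[0,0,0],"grip":85},{"dp":[-80,0,-230],"delta_rot":[0,0,0],"grip":85},{"dp":[-130,0,-230],"delta_rot":[0,0,0],"grip":85},{"dp":[-180,0,-230],"delta_rot":[0,0,0],"grip":85},{"dp":[-180,0,-230],"delta_rot":[0,0,0],"grip":85},{"dp":[-180,0,-230],"delta_rot":[0,0,0],"grip":85},{"dp":[-180,0,-230],"delta_rot":[0,0,0],"grip":85}]' 40
python3 - <<'E'
from h import *
p,W,ok=wcloud(); save(p,"w5.png"); print(pose()[1].round(4))
for n in N+["storage_tray"]: print(n,[(round(d["score"],2),np.round(d["at"],4)) for d in manip.place_of(p,n)[:3]])
E
```

```text
t: 25.52
tool_pos: [0.6306, -0.0162, 0.2517]
ee_rot: [180.0, -0.0, 85.8]
force: [-0.5, 0.4, -0.1]
finger_gap: 0.0847
grip_force: 0.0
[ 0.6306 -0.0163  0.2516]
nozzle_cone [(0.71, array([ 0.6289, -0.0486,  0.0107]))]
nozzle_flat [(0.91, array([0.6388, 0.086 , 0.0184])), (0.86, array([ 0.3568,  0.0042, -0.0018])), (0.82, array([ 0.3592, -0.0854,  0.0014]))]
nozzle_hex [(0.76, array([0.6329, 0.0245, 0.0139]))]
nozzle_twin [(0.47, array([ 0.467 , -0.0524,  0.0192])), (0.21, array([0.6338, 0.0233, 0.0127]))]
storage_tray [(0.93, array([ 6.35e-01,  5.49e-02, -3.00e-04])), (0.65, array([0.4745, 0.0169, 0.0205]))]
```

View pics/w5.png

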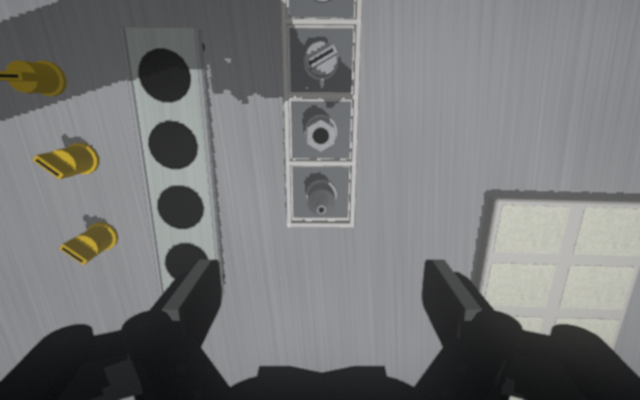

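Cone (321,195), hex (321,130) and flat (322,58) stand centred in their compartments; twin is mostly out of view, so I'll check it with the side and scene cameras.

```bash
python3 - <<'E'
from h import *
look("scene",["nozzle_twin","bowl","jar","spatula"])
p=look("side",["nozzle_twin","nozzle_flat"]); 
m=manip.masks_of(p,"storage_tray")[0]["pixels"]; v,u=np.nonzero(m)
a,b,c,d=max(v.min()-60,0),v.max()+30,max(u.min()-40,0),u.max()+40
cv2.imwrite("pics/s1.png",cv2.resize(p["img"][a:b,c:d,::-1],None,fx=2.4,fy=2.4)[:600,:800])
E
```

```text
scene nozzle_twin 0.46 [0.6466 0.1601 0.0127]
scene nozzle_twin 0.28 [ 0.6251 -0.053   0.0133]
scene bowl 0.61 [5.731e-01 4.098e-01 3.000e-04]
scene jar 0.76 [0.3865 0.4132 0.0032]
scene jar 0.36 [ 0.6285 -0.0507  0.0125]
scene spatula 0.72 [ 0.5309 -0.4187  0.0009]
scene spatula 0.69 [ 0.6239 -0.0536  0.0137]
side nozzle_twin 0.8 [0.6442 0.1618 0.0124]
side nozzle_flat 0.77 [ 0.3548 -0.0876  0.0014]
side nozzle_flat 0.68 [0.6359 0.0894 0.0135]
```

View pics/s1.png

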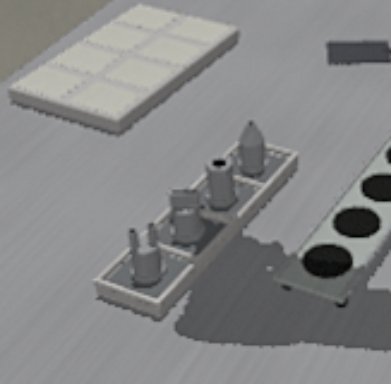

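All four stand upright in the tray: twin (147,262), flat (187,222), hex (220,185), cone (251,150). The bystanders have not moved.

```bash
python3 -c "
from plant import manip
print(manip.close_job())"
```

```text
the job is handed in; nothing more can be done
None
```

I moved all four nozzles into the tray in mirrored order (twin, flat, hex, cone from left to right), and the last pictures show them upright and centred with the bowl, jar and spatula unmoved; the job is handed in, but no verdict came back.

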